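Change over the carriages of a two-bay cell reader

TASK

One carriage of the cell reader has been left out empty, the other is in with the cuvette block on it, and only one may be out at a time. First push the empty carriage fully home; then hook a fingertip behind the upright lip of the carriage that holds the cuvette block and draw it out to its stop, without pinching either lip. Leave the block standing in its well, untouched, and do not disturb the timer, the brass weight and the roll of tape.

Things in the scene. Friction and masses are not known exactly. Their poses are not given: they have to be found in the camera images.
- reader: a two-bay cell reader fixed to the desk: an aluminium rail bed 270 x 210 mm, 6 mm high, whose back 124 mm is roofed by a low grey cover with a clear lid, 62 mm high. Origin on the desk; +x runs from the open front to the back, z up. The bed reaches from x = -0.185 to 0.085, the cover from x = -0.039 to 0.085; the carriages run along x, their centre lines at y = +0.05 and y = -0.05 (which is in which bay varies)
- empty_lip (a point): middle of the upper edge of the empty carriage's upright lip, 43 mm above the desk; +x into the reader (the way home), z up. The lip is 64 mm wide (y), 10 mm thick (x, so its faces lie 5 mm before and behind this point) and stands 28 mm above the carriage's top surface, which lies 15 mm above the desk; it moves with the carriage
- loaded_lip (a point): middle of the upper edge of the loaded carriage's upright lip, 43 mm above the desk; +x into the reader (the way home), z up. The lip is 64 mm wide (y), 10 mm thick (x, so its faces lie 5 mm before and behind this point) and stands 28 mm above the carriage's top surface, which lies 15 mm above the desk; it moves with the carriage
- empty_lip_back: rear half (5 mm thick) of the empty carriage's upright aluminium lip; its rear face, looking at the cover, is what a fingertip hooks behind. Origin and axes as those of the empty carriage itself: the centre of the floor of its well, 104 mm behind the middle of the lip; it moves with the carriage
- empty_lip_front: front half (5 mm thick) of the empty carriage's upright aluminium lip; its front face looks at the robot and is what one pushes on. Origin and axes as those of the empty carriage itself: the centre of the floor of its well, 104 mm behind the middle of the lip; it moves with the carriage
- loaded_lip_back: rear half (5 mm thick) of the loaded carriage's upright aluminium lip; its rear face, looking at the cover, is what a fingertip hooks behind. Origin and axes as those of the loaded carriage itself: the centre of the floor of its well, 104 mm behind the middle of the lip; it moves with the carriage
- loaded_lip_front: front half (5 mm thick) of the loaded carriage's upright aluminium lip; its front face looks at the robot and is what one pushes on. Origin and axes as those of the loaded carriage itself: the centre of the floor of its well, 104 mm behind the middle of the lip; it moves with the carriage
- empty_carriage (a joint): how far the empty carriage is out, in m: 0 fully home, 0.09 fully out against its stop; it starts 0.055 to 0.09 out. the carriage is black, 84 mm wide, 166 mm long, and slides straight on rails; it stays where it is left; friction about 2 N
- loaded_carriage (a joint): how far the carriage with the cuvette block is out, in m: 0 fully home, 0.09 fully out against its stop; it starts home or nearly (0 to 0.012). At home 46 mm are free between the back of its lip and the front of the cover. the carriage is black, 84 mm wide, 166 mm long, and slides straight on rails; it stays where it is left; friction about 2 N
- cuvette_block: clear two-cell block, 26 x 60 x 32 mm, standing loose in the shallow well (rim 5 mm high) of the loaded carriage, 104 mm behind its lip's middle. Origin: centre of its underside, about 15 mm above the desk
- timer: bystander: white timer, 62 x 66 x 20 mm, origin centre of underside
- brass_weight: bystander: small brass weight, 26 mm across, 30 mm high, origin centre of underside
- tape_roll: bystander: roll of tape, 58 mm across, 20 mm high, origin centre of underside

How it is judged (in metres and radians):
On the way, in this order (a step that is already met when the one before it is completed fails the run):
1. the empty carriage is fully home (within 4 mm) (value of joint empty_carriage below 0.004 m), for 0.2 s.
2. the loaded carriage is drawn more than 50 mm out by a finger on the back of its lip (value of joint loaded_carriage above 0.05 m and contact force between loaded_lip_back and the fingers above 0.3 N), for 0.05 s.
At the end, for the whole second after the job is handed in: the empty carriage is within 4 mm of home, the loaded one within 6 mm of its outer stop, both at rest; the cuvette block stands upright (within 0.08 rad) and at rest on the floor of its well (within 8 mm of its centre) (value of joint empty_carriage below 0.004 m and value of joint loaded_carriage above 0.084 m and horizontal distance between cuvette_block and loaded_lip_back below 0.008 m and angle between cuvette_block's own z axis and vertical below 0.08 rad and height (world z) of cuvette_block below 0.019 m and linear speed of cuvette_block below 0.01 m/s and velocity of joint empty_carriage between -0.005 and 0.005 m/s and velocity of joint loaded_carriage between -0.005 and 0.005 m/s); the robot touches nothing.
It fails at once if both carriages stand more than 30 mm out at once (value of joint each of empty_carriage, loaded_carriage above 0.03 m).
It fails at once if the cuvette block is touched by the robot (contact force between cuvette_block and the fingers above 0.5 N or contact force between cuvette_block and the arm above 0.5 N).
It fails at once if the cuvette block is tipped or lifted out of its well (angle between cuvette_block's own z axis and vertical above 0.3 rad or height (world z) of cuvette_block above 0.025 m).
It fails at once if a lip is pinched (its front and back faces loaded at once) (contact force between each of empty_lip_front, empty_lip_back and the fingers above 1.5 N or contact force between each of loaded_lip_front, loaded_lip_back and the fingers above 1.5 N).
It fails at once if the timer, the brass weight or the tape roll is disturbed (moved more than 12 mm) (distance of any of timer, brass_weight, tape_roll from where it was at the start of the episode above 0.012 m).
It also fails if it takes over 51 s, if anything falls off the work surface, if the arm or the gripper's body presses on something with over 40 N, if the wrist force passes 120 N, or if a joint passes its speed limit or range.

ROBOT

A 6-joint arm with a two-finger parallel gripper is mounted at the origin on a cart in front of the work surface, level with it; the furniture and walls round the work are solid. World frame = base frame: x ahead of the robot, y to its left, z up, the work surface at z = 0. Lengths are in m, angles in degrees, forces in N, time in s.
With the tool pointing down it reaches from about 0.25 to 0.725 m from the base axis. Payload 9.7 kg.
Tool frame: the origin (TCP) lies on the centre line of the jaws, within the pads' length; the fingertips stand 19 mm ahead of it and the grasp point (between the pads) is the TCP; z points along the fingers, y is the direction in which the jaws open and shut (so a half turn about z gives the same grasp; the last joint's range is limited). The gripper opens to 85 mm and grips with 20 to 120 N. Pads are 22 mm wide; open, the fingers measure 114 mm over their backs; the gripper's body (76 mm by 85 mm) begins 54 mm behind the grasp point. The pads swing forward as they close: fully open they stand 13 mm farther back than shut.
Start: joints at [69.328, 4.979, 10.078, 95.1, 0, 90], TCP at [0.194, 0.515, 0.25] pointing down, gripper open.
Joint ranges: [-179.16, 179.16], [-48.56, 103.87], [-65.8, 70.77], [-126.05, 130.52], [-82.76, 87.17], [-180, 180]. Speed limits (degrees/s): [127.2, 127.2, 147.25, 180, 180, 180].

INTERFACE

Orientations are given as [roll, pitch, yaw] about the fixed x, y, z axes, in that order (R = Rz(yaw) Ry(pitch) Rx(roll)).
In Python, from workcell import bot gives the robot as it stands.
- The arm moves only by the tool servo_tool, never from a script. Its argument "motion" is a list that holds one entry, the list of rows, each a list of 6 numbers: the shift along the tool's x, y, z in mm, then the turn, a rotation vector about the tool's x, y, z in rad. A call has 1 to 5 rows; each row shifts and turns the commanded pose from where the row before left it, along the tool's axes as they then stand; what a row does not reach is not made up. A row lasts 1/10 s, in which the tool goes at most 50 mm and 8.59 degrees, less where a joint would pass 70% of its speed; a pose out of reach is approached as far as the arm can. A call is refused whole if a number of a shift passes 50 or a number of a turn 0.15, either way. A call with a gripper value outside its range is refused whole. "gripper" is the finger opening in mm, from 0 to 85.4, set as the call begins (left out, the last holds). The fingers move at their own pace and stop on an object; "newtons" is the grip in N (left out, the last holds). Time passes only in rows, so rows that do not move let the fingers close. It gives the time, the measured TCP pose, the force and the opening at its end, in the units of the state.
- bot.get_obs(): the state, without advancing time (a new reading comes with each control period).
- bot.camera(name): name is "scene" or "side" or "wrist"; returns a dict with "color" (480x640x3 uint8, red, green, blue), "fx", "fy", "cx", "cy" (pixels), "R" (3x3) and "t" (3): a world point X has camera coordinates R X + t. Camera axes: x right, y down, z forward; pixel columns grow to the right and rows downward; lengths in m; the calibration is good to about 2 mm. A picture is of the moment at which its call begins. There is no depth.
- bot.job_done(): hands the job in, once; it reports no verdict.
Trained networks look in a picture, given as the dict that the camera call returned (one of the last four; its "shot" number tells which), for a name from the list of things; names that differ only in an ending like _2 or _b are one class to them, and where a whole thing is asked for, a point or a joint stands for the part that bears it (a point fixed in the world has none). Each returns a list of dicts, best first, with "confidence" (0 to 1); they miss things now and then, are a little off and sometimes report something else, mostly with a low value. They report only what shows in the picture. A call takes as long as a camera call.
- bot.look_for(picture, label): "rect" ([left, top, width, height] in pixels, round what is visible of it).
The state is a dict: "time": time; "q": joint angles; "qd": joint speeds; "joint_efforts": joint torques, N m; "ee_pos": TCP position; "tcp_rot": TCP orientation; "wrist_force": force on the tool from outside, world axes, zero at the start; "torque": the same for the moment, N m; "opening": finger opening in m.
Only numpy, scipy, OpenCV 4.12 (cv2) and the standard library are available. Lean on these libraries where they do the work, as an engineer would, in place of code of your own. Each camera call takes 0.05 s, during which the arm holds its last target.

## Working session

There is one attempt and no reset: what is moved stays moved. The work goes in short steps, Python scripts to look and compute and a tool call to move; the robot and the scene stay as the last step left them, time stands still between calls to the robot, and variables do not carry over. Pictures are saved under pics/ and viewed, and the job is handed in when it is done.

Besides the shell and the picture viewer there is one more tool, called after "Call:" in YAML: its name, and indented under it one key for each argument. servo_tool: Moves the arm, as the interface text tells. Its arguments: {"type":"object","properties":{"motion":{"type":"array","items":{"type":"array","items":{"type":"array","items":{"type":"number"}}}},"gripper":{"type":"number"},"newtons":{"type":"number"}},"required":["motion"]}

```bash
mkdir -p pics
python3 - <<'E'
from workcell import bot
import cv2
o=bot.get_obs()
print({k:o[k] for k in ('time','ee_pos','tcp_rot','wrist_force','opening')})
for n in ('scene','side'):
    p=bot.camera(n); cv2.imwrite(f'pics/{n}0.png',p['color'][:,:,::-1])
    print(n,p['fx'],p['cx'],p['cy'],p['R'],p['t'])
    for l in ('reader','empty_lip','loaded_lip','cuvette_block','timer','brass_weight','tape_roll','empty_lip_front','loaded_lip_front'):
        print(l,[(r['rect'],round(r['confidence'],2)) for r in bot.look_for(p,l)[:2]])
E
```

```text
{'time': 0.0, 'ee_pos': array([0.19409823, 0.51437446, 0.24956483]), 'tcp_rot': array([-1.79920816e+02,  2.61083682e-03,  1.59327510e+02]), 'wrist_force': array([ 0.91906986,  0.47808507, -0.26181984]), 'opening': 0.08519952034379606}
scene 474.9645176567567 314.86244259691273 245.11884670754984 [[ 0.71083918 -0.70291901  0.02474923]
 [-0.2835851  -0.31862592 -0.90446504]
 [ 0.64365142  0.63591067 -0.42582915]] [-0.34825338  0.24036829  0.42792527]
reader [([192.6, 200.6, 178.8, 94.5], 0.89)]
empty_lip [([212.7, 228.1, 70.3, 32.6], 0.88)]
loaded_lip [([257.4, 246.8, 46.9, 30.9], 0.84)]
cuvette_block [([213.5, 229.1, 7.9, 22.2], 0.66)]
timer [([231.8, 215.2, 37.1, 18.9], 0.67)]
brass_weight [([296.2, 278.8, 19.7, 25.6], 0.5)]
tape_roll [([294.5, 279.3, 20.8, 26.9], 0.71), ([190.1, 222.9, 27.3, 16.7], 0.66)]
empty_lip_front [([213.4, 231.4, 8.0, 21.6], 0.45)]
loaded_lip_front [([259.8, 246.2, 18.7, 25.7], 0.68)]
side 623.6139338039671 330.4280665098751 232.56817404601358 [[ 0.90012574 -0.43550399 -0.01048465]
 [-0.23926078 -0.4741193  -0.84732825]
 [ 0.36404386  0.76521053 -0.53096601]] [-0.45805855  0.2523252   0.7682238 ]
reader [([239.6, 188.3, 166.2, 103.7], 0.57)]
empty_lip [([255.0, 211.3, 65.3, 36.8], 0.62)]
loaded_lip [([292.7, 239.1, 37.2, 41.6], 0.82)]
cuvette_block [([292.6, 240.9, 36.5, 37.5], 0.64)]
timer [([289.2, 189.1, 26.9, 28.8], 0.8)]
brass_weight [([308.4, 294.4, 17.7, 19.8], 0.81)]
tape_roll [([259.1, 217.9, 1.6, 23.8], 0.17)]
empty_lip_front []
loaded_lip_front [([293.8, 238.5, 8.0, 34.7], 0.48)]
```

Run:
```python
import cv2
a=cv2.imread('pics/scene0.png')[170:330,150:410]; b=cv2.imread('pics/side0.png')[160:340,210:450]
cv2.imwrite('pics/s0c.png',cv2.resize(a,(780,480),interpolation=3)); cv2.imwrite('pics/d0c.png',cv2.resize(b,(800,600),interpolation=3))
```

```text
(no output)
```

View pics/scene0.png

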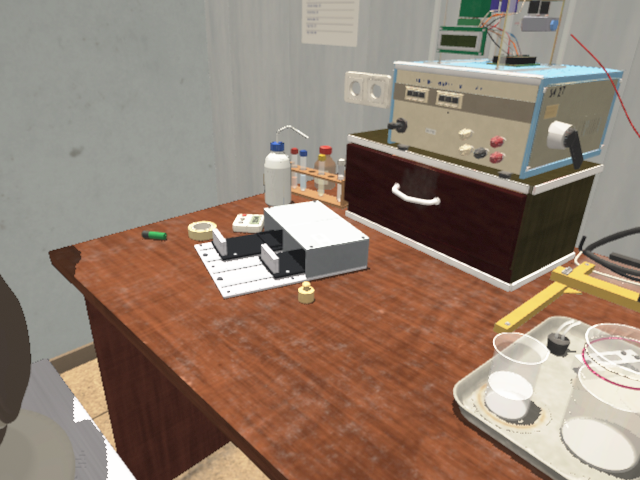

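```bash
sleep 0.5
```

```text
(no output)
```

View pics/s0c.png

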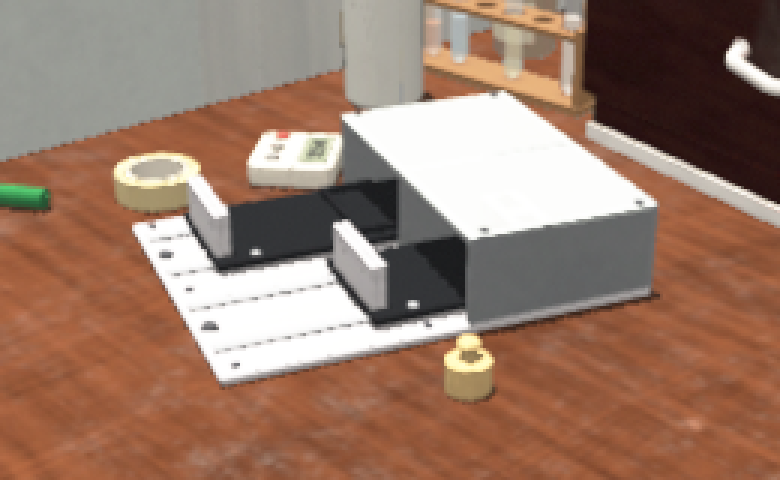

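View pics/d0c.png

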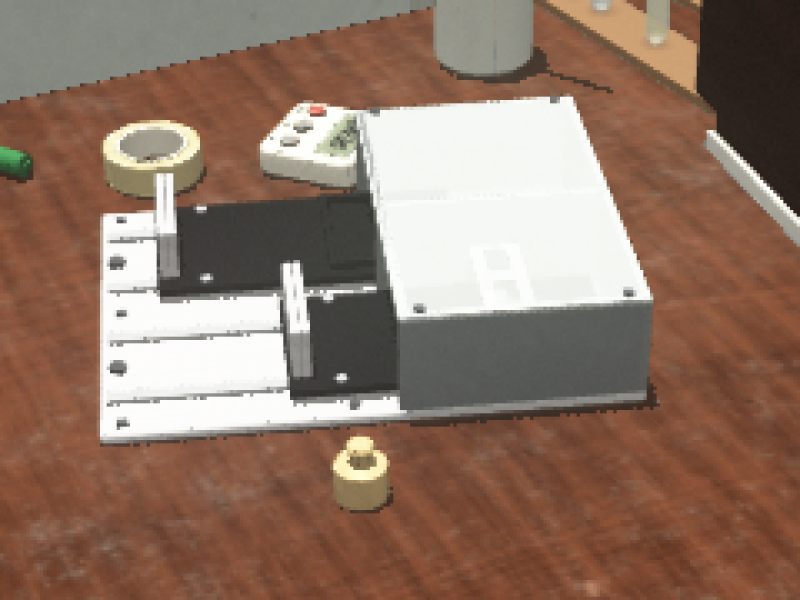

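Run:
```python
import cv2
a=cv2.imread('pics/scene0.png')[220:285,205:310]; b=cv2.imread('pics/side0.png')[205:285,235:335]
cv2.imwrite('pics/s0d.png',cv2.resize(a,(735,455),interpolation=0)); cv2.imwrite('pics/d0d.png',cv2.resize(b,(700,560),interpolation=0))
```

```text
(no output)
```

View pics/s0d.png

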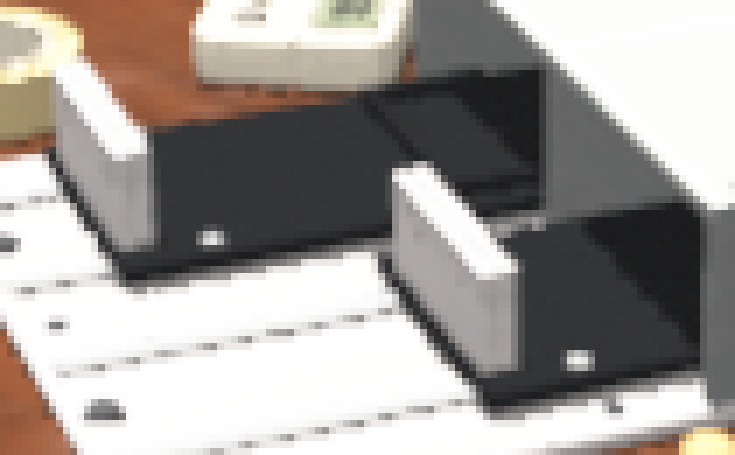

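View pics/d0d.png

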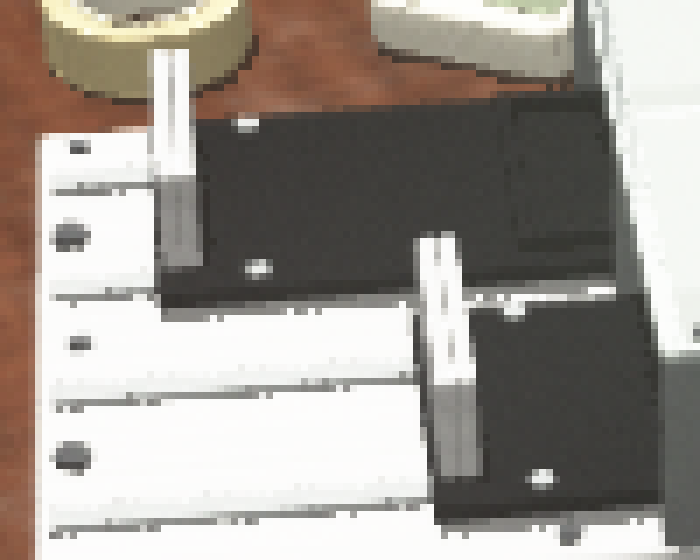

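```bash
cat > fit.py <<'E'
from workcell import bot
import numpy as np
from scipy.optimize import least_squares
P={n:bot.camera(n) for n in('scene','side')}
obs=[]
sc=lambda u,v:(150+u/3,170+v/3); sd=lambda u,v:(210+.3*u,160+.3*v)
s2=lambda u,v:(205+u/7,220+v/7); d2=lambda u,v:(235+u/7,205+v/7)
def add(cam,kind,sx,sy,px): obs.append((cam,kind,sx,sy,px))
for cam,f,pts in(('scene',sc,[(134,226),(222,379),(343,115),(468,238),(656,207),(505,93)]),('side',sd,[(103,214),(101,438),(362,112),(400,316),(650,297),(573,98)])):
    for (k,sx,sy),p in zip([('b',-1,1),('b',-1,-1),('c',-1,1),('c',-1,-1),('c',1,-1),('c',1,1)],pts): add(cam,k,sx,sy,f(*p))
for cam,f,k,pts in(('scene',s2,'e',[(52,70),(118,155),(155,148),(80,55)]),('scene',s2,'l',[(393,172),(485,272),(520,262),(428,160)]),
  ('side',d2,'e',[(148,50),(160,178),(200,175),(187,48)]),('side',d2,'l',[(414,234),(430,384),(474,380),(453,231)])):
    for (sx,sy),p in zip([(-1,1),(-1,-1),(1,-1),(1,1)],pts): add(cam,k,sx,sy,p)
def model(p,k,sx,sy):
    x,y,a,de,dl,w=p
    L={'b':(-.185,sy*.105,.006),'c':(-.039 if sx<0 else .085,sy*w,.062),'e':(-.09-de+sx*.005,.05+sy*.032,.043),'l':(-.09-dl+sx*.005,-.05+sy*.032,.043)}[k]
    c,s=np.cos(a),np.sin(a)
    return np.array([x+c*L[0]-s*L[1],y+s*L[0]+c*L[1],L[2]])
def proj(cam,X):
    q=P[cam]; Y=q['R']@X+q['t']; return np.array([q['fx']*Y[0]/Y[2]+q['cx'],q['fy']*Y[1]/Y[2]+q['cy']])
def res(p,cams=('scene','side')): return np.concatenate([proj(c,model(p,k,sx,sy))-px for c,k,sx,sy,px in obs if c in cams])
np.set_printoptions(precision=4,suppress=True)
for cams in (('scene','side'),('scene',),('side',)):
    r=least_squares(lambda p:res(p,cams),[.4,.3,0.3,.07,.005,.1],loss='soft_l1',x_scale=[.1,.1,.1,.01,.01,.01])
    print(cams,r.x,np.degrees(r.x[2]),np.sqrt(np.mean(r.fun**2)))
    if len(cams)==2: 
        p=r.x
        print(r.fun.reshape(-1,2).round(1).tolist())
        for k in 'el': print(k,(model(p,k,-1,1)+model(p,k,1,-1))/2)
E
python3 fit.py
```

```text
('scene', 'side') [ 0.6127  0.158  -0.4027  0.2281 -0.2817  0.1045] -23.070817646709152 61.77507242162305
[[2.4, -3.5], [-6.1, -2.8], [3.1, -0.8], [-3.1, 0.4], [0.1, 0.9], [5.1, 0.2], [3.0, -4.0], [-5.3, -4.9], [1.1, -1.5], [-5.8, -0.2], [-3.1, 2.7], [3.9, 0.5], [68.3, 168.6], [3.2, 98.4], [-27.5, 104.5], [46.2, 182.9], [0.3, 52.8], [-74.6, -34.7], [-105.1, -25.4], [-30.4, 64.2], [18.0, 161.9], [-0.4, 52.2], [-34.6, 55.0], [-15.5, 163.7], [38.5, -2.9], [30.8, -132.4], [-7.2, -128.6], [5.2, -0.1]]
e [0.3396 0.3287 0.043 ]
l [0.7695 0.0369 0.043 ]
('scene',) [ 0.6142  0.1627 -0.3604  0.2331 -0.4598  0.1073] -20.64661785692518 61.94741638186154
('side',) [ 0.6141  0.1558 -0.3783  0.2014 -0.2298  0.1025] -21.67701519568974 59.145123723944884
```

```bash
sed -i 's/add(cam,k,sx,sy,p)$/add(cam,k,sx,sy,f(*p))/' fit.py; python3 fit.py
```

```text
('scene', 'side') [ 0.613   0.1584 -0.3334  0.0572 -0.0051  0.1027] -19.10241962012344 0.720593334353959
[[-0.0, -0.4], [0.3, 0.1], [0.4, 0.3], [1.0, -0.2], [1.5, -1.4], [1.2, -0.1], [-1.0, -0.4], [-1.1, -0.5], [-2.5, -0.3], [-1.2, -0.3], [0.5, -0.3], [-0.2, -0.4], [0.5, -0.7], [0.2, 0.2], [0.3, 0.3], [1.6, 0.7], [0.3, -0.0], [0.1, 0.6], [0.6, 1.0], [0.6, 0.8], [-0.0, -0.4], [-1.1, -0.5], [-1.1, -0.5], [-0.1, -0.5], [-0.5, -0.0], [-0.1, -0.4], [-0.2, -0.3], [-0.2, -0.0]]
e [0.4903 0.2538 0.043 ]
l [0.5165 0.139  0.043 ]
('scene',) [ 0.6125  0.16   -0.3321  0.0569 -0.006   0.103 ] -19.027123768315004 0.5384513106766761
('side',) [ 0.614   0.1568 -0.3331  0.0575 -0.004   0.1022] -19.083573212426664 0.49848019460789716
```

Call:
servo_tool:
  motion:
    - [[-40,-20,0,0,0,-0.028],[-40,-20,0,0,0,0],[-40,-20,0,0,0,0],[-40,-20,0,0,0,0],[-40,-20,0,0,0,0]]
  gripper: 0
  newtons: 40

```text
time: 1.7
ee_pos: [0.3505, 0.3525, 0.2505]
tcp_rot: [180.0, 0.0, 161.0]
wrist_force: [-0.2, 1.0, -0.3]
opening: 0.0125
```

Call:
servo_tool:
  motion:
    - [[-40,-20,20,0,0,0],[-40,-20,20,0,0,0],[-40,-10,20,0,0,0],[-5,0,20,0,0,0],[0,0,0,0,0,0]]

```text
time: 2.2
ee_pos: [0.4513, 0.2642, 0.1675]
tcp_rot: [-179.8, -0.2, 160.8]
wrist_force: [-0.3, 0.5, 0.1]
opening: 0.0002
```

```bash
cat > st.py <<'E'
from workcell import bot
import numpy as np
np.set_printoptions(precision=4,suppress=True)
o=bot.get_obs(); p=o['ee_pos']; a=np.radians(-19.1); u=np.array([np.cos(a),np.sin(a)]); v=np.array([-u[1],u[0]])
print(o['time'],p,o['tcp_rot'],o['wrist_force'],o['opening'])
for n,l in(('e',(.4903,.2538)),('l',(.5165,.139))):
    d=p[:2]-l; print(n,'along u',d@u*1e3,'v',d@v*1e3)
E
python3 st.py
```

```text
2.2 [0.4513 0.2642 0.1675] [-179.8076   -0.1663  160.7896] [-0.2905  0.4965  0.0618] 0.00018649964977617017
e along u -40.250910123897576 v -2.9014669474909973
l along u -102.57318642522597 v 97.00555921494106
```

Call:
servo_tool:
  motion:
    - [[0,3,35,0,0,0],[0,0,35,0,0,0],[0,0,30,0,0,0],[0,0,23,0,0,0],[0,0,0,0,0,0]]

```text
time: 2.7
ee_pos: [0.4505, 0.2685, 0.0453]
tcp_rot: [-179.8, -0.2, 161.0]
wrist_force: [-0.9, -0.5, 0.2]
opening: 0.0004
```

```bash
python3 st.py
python3 - <<'E'
from workcell import bot
import cv2
b=bot.camera('side')['color'][160:340,210:450,::-1]
cv2.imwrite('pics/d1.png',cv2.resize(b,(800,600),interpolation=2))
E
```

```text
2.7 [0.4505 0.2685 0.0453] [-179.821    -0.1604  161.005 ] [-0.8947 -0.5482  0.1653] 0.00042344043097963905
e along u -42.46608685381841 v 0.8913663898828736
l along u -104.78836315514681 v 100.79839255231492
```

View pics/d1.png

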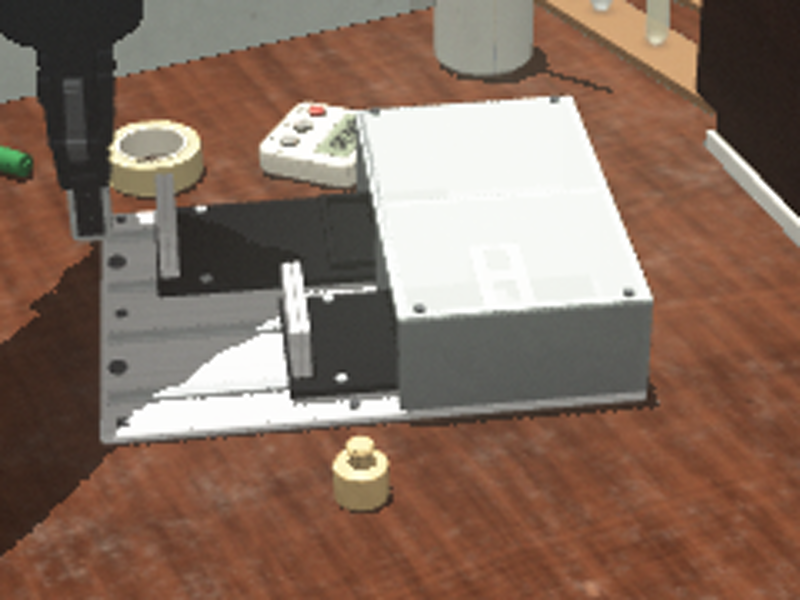

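Call:
servo_tool:
  motion:
    - [[-12,0,0,0,0,0],[-8,0,0,0,0,0],[-8,0,0,0,0,0],[-8,0,0,0,0,0],[-8,0,0,0,0,0]]

```text
time: 3.25
ee_pos: [0.4948, 0.2541, 0.0477]
tcp_rot: [180.0, -0.0, 160.9]
wrist_force: [-2.6, 1.0, 1.4]
opening: -0.0
```

Call:
servo_tool:
  motion:
    - [[-8,0,0,0,0,0],[-8,0,0,0,0,0],[-8,0,0,0,0,0],[-6,0,0,0,0,0],[-4,0,0,0,0,0]]

```text
time: 3.75
ee_pos: [0.5267, 0.2429, 0.0472]
tcp_rot: [-180.0, 0.0, 160.9]
wrist_force: [-1.9, 2.7, 1.3]
opening: -0.0001
```

```bash
python3 st.py
```

```text
3.75 [0.5267 0.2429 0.0472] [-179.994     0.0008  160.9176] [-1.8699  2.6768  1.2956] -7.109085669848587e-05
e along u 37.952558789483035 v 1.5815404683135155
l along u -24.369717511845362 v 101.48856663074557
```

Call:
servo_tool:
  motion:
    - [[-3,0,0,0,0,0],[-3,0,0,0,0,0],[-2,0,0,0,0,0],[0,0,0,0,0,0]]

```text
time: 4.15
ee_pos: [0.5333, 0.2406, 0.0471]
tcp_rot: [-180.0, -0.1, 160.9]
wrist_force: [-3.7, 2.3, 1.5]
opening: 0.0001
```

Call:
servo_tool:
  motion:
    - [[-2,0,0,0,0,0],[-2,0,0,0,0,0],[0,0,0,0,0,0]]

```text
time: 4.45
ee_pos: [0.5335, 0.2404, 0.047]
tcp_rot: [-180.0, -0.5, 161.1]
wrist_force: [-22.8, 8.5, 11.1]
opening: -0.0003
```

```bash
python3 st.py
```

```text
4.45 [0.5335 0.2404 0.047 ] [-179.975    -0.4937  161.0604] [-22.7912   8.5024  11.0701] -0.0002761895530538507
e along u 45.199677903334425 v 1.5238805263062347
l along u -17.12259839799396 v 101.43090668873829
```

Call:
servo_tool:
  motion:
    - [[8,0,0,0,0,0],[8,0,0,0,0,0],[0,0,-25,0,0,0],[0,0,-30,0,0,0],[0,0,0,0,0,0]]

```text
time: 4.95
ee_pos: [0.524, 0.2451, 0.1066]
tcp_rot: [179.8, 0.3, 160.9]
wrist_force: [0.5, -0.1, 0.7]
opening: -0.0005
```

```bash
python3 st.py
python3 - <<'E'
from workcell import bot
import cv2
b=bot.camera('side')['color'][160:340,210:450,::-1]
cv2.imwrite('pics/d2.png',cv2.resize(b,(800,600),interpolation=2))
E
```

```text
4.95 [0.524  0.2451 0.1066] [179.7658   0.3009 160.9245] [ 0.4788 -0.1447  0.7077] -0.0004906553741656054
e along u 34.733873741300314 v 2.836091847642513
l along u -27.588402560028076 v 102.74311801007455
```

View pics/d2.png

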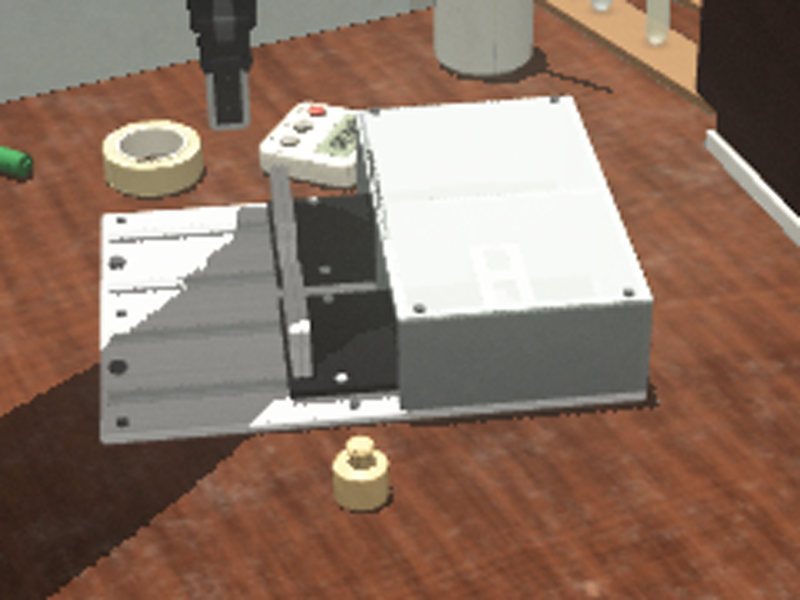

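Call:
servo_tool:
  motion:
    - [[-19,-35,0,0,0,0],[-19,-35,0,0,0,0],[-18,-33,0,0,0,0],[0,0,0,0,0,0],[0,0,0,0,0,0]]

```text
time: 5.5
ee_pos: [0.5414, 0.128, 0.1014]
tcp_rot: [-180.0, -0.0, 160.8]
wrist_force: [0.5, 0.3, 0.2]
opening: -0.0
```

```bash
python3 st.py
python3 - <<'E'
from workcell import bot
import cv2
b=bot.camera('side')['color'][160:340,210:450,::-1]
cv2.imwrite('pics/d3.png',cv2.resize(b,(800,600),interpolation=2))
E
```

```text
5.5 [0.5414 0.128  0.1014] [-179.9677   -0.0397  160.8174] [0.4802 0.3249 0.1789] -3.419715704814088e-05
e along u 89.45638581532748 v -102.16103405254579
l along u 27.13410951399909 v -2.25400789011374
```

View pics/d3.png

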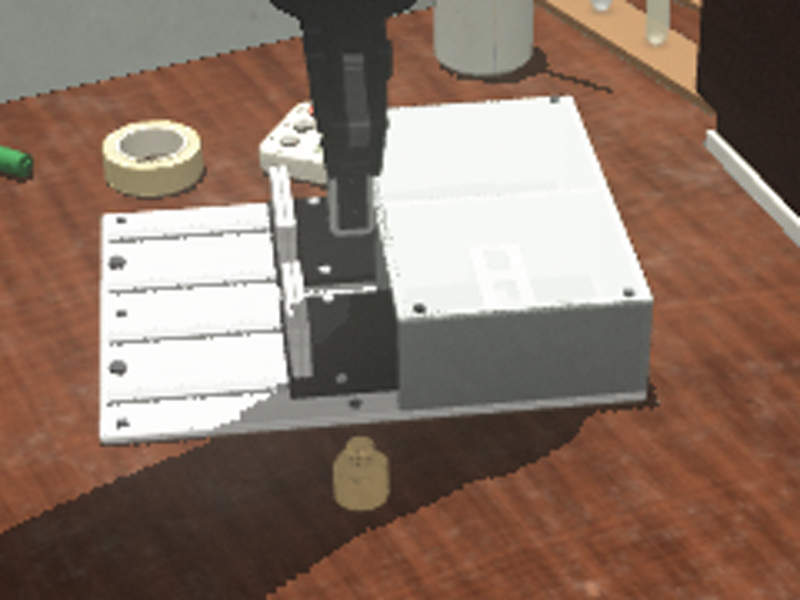

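Call:
servo_tool:
  motion:
    - [[0,2,20,0,0,0],[0,0,15,0,0,0],[0,0,12,0,0,0],[0,0,9,0,0,0],[0,0,0,0,0,0]]

```text
time: 6.05
ee_pos: [0.5414, 0.1308, 0.0447]
tcp_rot: [-179.9, -0.1, 161.0]
wrist_force: [0.4, -1.0, 0.0]
opening: -0.0001
```

```bash
python3 st.py
python3 - <<'E'
from workcell import bot
import cv2
b=bot.camera('side')['color'][160:340,210:450,::-1]
cv2.imwrite('pics/d4.png',cv2.resize(b,(800,600),interpolation=2))
E
```

```text
6.05 [0.5414 0.1308 0.0447] [-179.9242   -0.116   160.961 ] [ 0.442  -1.0343  0.0051] -6.928226336830898e-05
e along u 88.50735514443251 v -99.51889247829024
l along u 26.185078843104108 v 0.3881336841418095
```

View pics/d4.png

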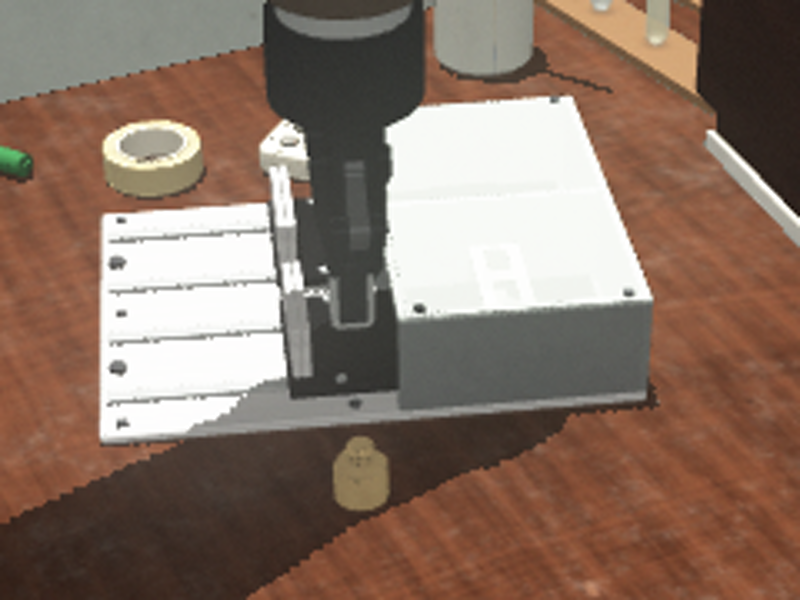

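Call:
servo_tool:
  motion:
    - [[4,0,0,0,0,0],[3,0,0,0,0,0],[2,0,0,0,0,0],[2,0,0,0,0,0],[3,0,0,0,0,0]]

```text
time: 6.6
ee_pos: [0.5292, 0.1353, 0.0466]
tcp_rot: [180.0, 0.0, 160.9]
wrist_force: [2.2, -0.9, 0.5]
opening: -0.0003
```

Call:
servo_tool:
  motion:
    - [[3,0,0,0,0,0],[4,0,0,0,0,0],[4,0,0,0,0,0],[4,0,0,0,0,0],[4,0,0,0,0,0]]

```text
time: 7.1
ee_pos: [0.5109, 0.1416, 0.0465]
tcp_rot: [180.0, 0.0, 160.9]
wrist_force: [2.9, -1.8, 1.7]
opening: -0.0002
```

Call:
servo_tool:
  motion:
    - [[4,0,0,0,0,0],[4,0,0,0,0,0],[4,0,0,0,0,0],[4,0,0,0,0,0],[4,0,0,0,0,0]]

```text
time: 7.6
ee_pos: [0.4919, 0.1481, 0.0463]
tcp_rot: [-180.0, 0.0, 160.9]
wrist_force: [1.6, -1.0, 1.3]
opening: 0.0002
```

```bash
python3 st.py
python3 - <<'E'
from workcell import bot
import cv2
b=bot.camera('side')['color'][160:340,210:450,::-1]
cv2.imwrite('pics/d5.png',cv2.resize(b,(800,600),interpolation=2))
E
```

```text
7.6 [0.4919 0.1481 0.0463] [-179.9999    0.0038  160.9359] [ 1.6305 -0.9726  1.335 ] 0.00023324623292123972
e along u 36.066364594688125 v -99.34409591947112
l along u -26.25591170664027 v 0.562930242960934
```

View pics/d5.png

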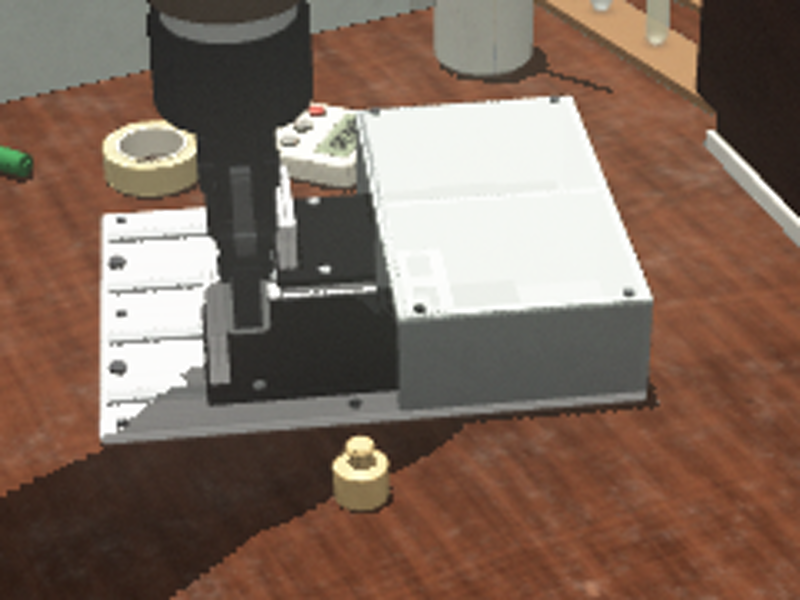

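Call:
servo_tool:
  motion:
    - [[4,0,0,0,0,0],[4,0,0,0,0,0],[4,0,0,0,0,0],[4,0,0,0,0,0],[4,0,0,0,0,0]]

```text
time: 8.15
ee_pos: [0.4729, 0.1546, 0.0462]
tcp_rot: [-180.0, -0.0, 160.9]
wrist_force: [2.5, -0.2, 0.6]
opening: -0.0003
```

Call:
servo_tool:
  motion:
    - [[4,0,0,0,0,0],[4,0,0,0,0,0],[4,0,0,0,0,0],[3,0,0,0,0,0],[3,0,0,0,0,0]]

```text
time: 8.65
ee_pos: [0.4559, 0.1604, 0.0462]
tcp_rot: [-180.0, -0.0, 160.9]
wrist_force: [2.1, -1.7, -0.4]
opening: -0.0004
```

Call:
servo_tool:
  motion:
    - [[2,0,0,0,0,0],[2,0,0,0,0,0],[1,0,0,0,0,0],[1,0,0,0,0,0],[0,0,0,0,0,0]]

```text
time: 9.15
ee_pos: [0.4504, 0.1625, 0.0463]
tcp_rot: [180.0, -0.0, 160.9]
wrist_force: [-0.3, 0.1, -0.1]
opening: 0.0001
```

```bash
python3 st.py
```

```text
9.15 [0.4504 0.1625 0.0463] [179.9935  -0.0205 160.9359] [-0.2601  0.0517 -0.1211] 9.86788477396707e-05
e along u -7.8093244657542655 v -99.35931005101817
l along u -70.13160076708265 v 0.547716111413879
```

Call:
servo_tool:
  motion:
    - [[2,0,0,0,0,0],[1,0,0,0,0,0],[1,0,0,0,0,0],[0,0,0,0,0,0]]

```text
time: 9.55
ee_pos: [0.4466, 0.1638, 0.0463]
tcp_rot: [180.0, -0.0, 160.9]
wrist_force: [1.0, -0.3, -1.2]
opening: 0.0001
```

```bash
python3 st.py
```

```text
9.55 [0.4466 0.1638 0.0463] [179.9937  -0.0115 160.9383] [ 0.9848 -0.3482 -1.2355] 9.33062305670368e-05
e along u -11.796704150537202 v -99.34183302846192
l along u -74.11898045186558 v 0.5651931339701267
```

Call:
servo_tool:
  motion:
    - [[1,0,0,0,0,0],[1,0,0,0,0,0],[0,0,0,0,0,0]]

```text
time: 9.85
ee_pos: [0.4456, 0.1642, 0.0464]
tcp_rot: [180.0, 0.1, 160.9]
wrist_force: [6.2, -2.4, -3.7]
opening: 0.0001
```

```bash
python3 st.py
python3 - <<'E'
from workcell import bot
import cv2
b=bot.camera('side')['color'][160:340,210:450,::-1]
cv2.imwrite('pics/d6.png',cv2.resize(b,(800,600),interpolation=2))
E
```

```text
9.85 [0.4456 0.1642 0.0464] [179.9994   0.0986 160.9157] [ 6.2321 -2.3557 -3.6527] 5.0603341693851575e-05
e along u -12.958097725091458 v -99.30789231390862
l along u -75.28037402641985 v 0.5991338485234173
```

View pics/d6.png

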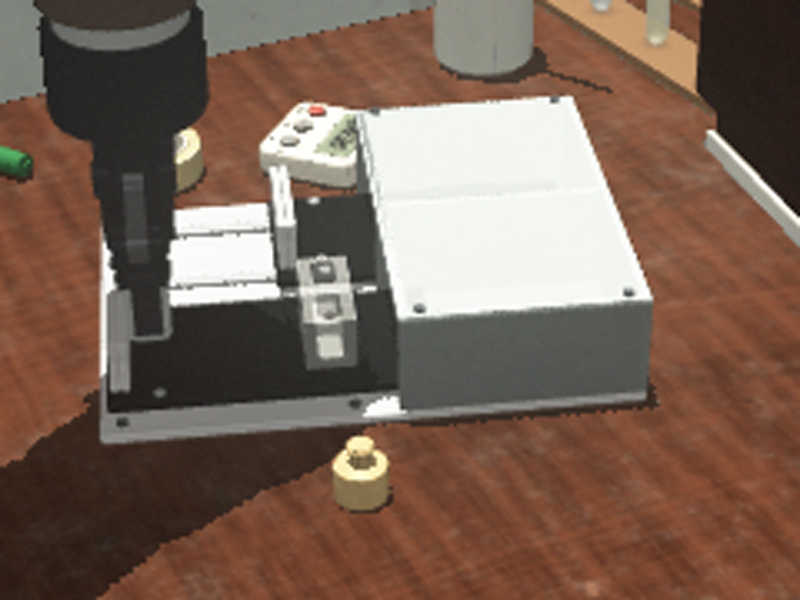

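Call:
servo_tool:
  motion:
    - [[-5,0,0,0,0,0],[-4,0,0,0,0,0],[0,0,-20,0,0,0],[0,0,-40,0,0,0],[0,0,-40,0,0,0]]

```text
time: 10.4
ee_pos: [0.4529, 0.1612, 0.1469]
tcp_rot: [-179.9, -0.1, 160.9]
wrist_force: [0.7, 0.0, 0.7]
opening: -0.0
```

Call:
servo_tool:
  motion:
    - [[0,0,-30,0,0,0],[0,0,-20,0,0,0],[0,0,0,0,0,0],[0,0,0,0,0,0],[0,0,0,0,0,0]]

```text
time: 10.9
ee_pos: [0.453, 0.1612, 0.1949]
tcp_rot: [-179.9, -0.1, 160.9]
wrist_force: [-0.4, -0.3, -0.2]
opening: 0.0001
```

```bash
python3 st.py
python3 - <<'E'
from workcell import bot
import cv2
b=bot.camera('side')['color'][160:340,210:450,::-1]
cv2.imwrite('pics/d7.png',cv2.resize(b,(800,600),interpolation=2))
E
```

```text
10.9 [0.453  0.1612 0.1949] [-179.9351   -0.0947  160.9317] [-0.4033 -0.2519 -0.1943] 0.00011383355837316625
e along u -4.9296613740979085 v -99.65095577969629
l along u -67.25193767542629 v 0.2560703827357545
```

View pics/d7.png

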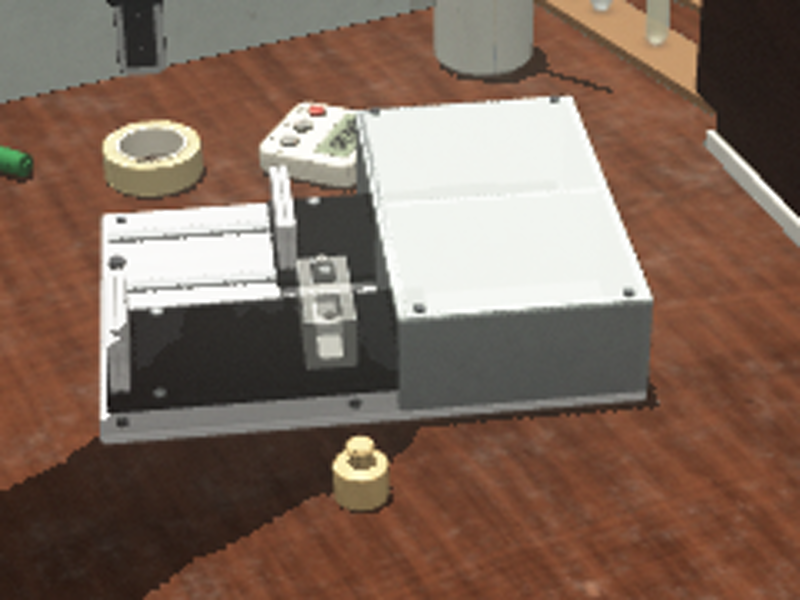

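```bash
python3 -c "
from workcell import bot
print(bot.job_done())"
```

```text
the job is handed in; nothing more can be done
None
```

I handed the job in after about 11 s of the 51 s allowed. No verdict is reported, so what follows is from my own checks.

- **Empty carriage:** I pushed it in with the shut fingertips on the front of its lip until it met a hard stop, at about 23 N. In the picture the two lips then stood level.
- **Loaded carriage:** I hooked the shut fingers behind its lip and drew it out slowly until the force rose to about 7 N at the stop. From the finger positions, the carriage ended about 90 mm out from home.
- **End state:** In the last side picture the cuvette block stands upright in its well, and the timer, brass weight and tape roll look unmoved. The arm is well above everything, and the wrist force reads near zero.

One number disagreed. My image fit put the loaded carriage at −5 mm at the start, which is not possible, so I relied on the contact forces and finger positions for both stops instead. I did not measure the block's position in its well or the bystanders' positions beyond looking at the picture.

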